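Close up the camp stove

ROBOT

A 6-joint arm with a two-finger parallel gripper is mounted at the origin on the work surface. World frame = base frame: x ahead of the robot, y to its left, z up, the work surface at z = 0. Lengths are in mm, angles in degrees, forces in N, time in s.
With the tool pointing down it reaches from about 425 to 950 mm from the base axis. Payload 14.7 kg.
Tool frame: the origin (TCP) lies at the very end of the fingers, on their centre line; the grasp point (between the pads) lies 19 mm behind it; z points along the fingers, y is the direction in which the jaws open and shut (so a half turn about z gives the same grasp; the last joint's range is limited). The gripper opens to 85 mm and grips with 20 to 120 N. Pads are 22 mm wide; open, the fingers measure 114 mm over their backs; the gripper's body (76 mm by 85 mm) begins 54 mm behind the grasp point. The pads swing forward as they close: fully open they stand 13 mm farther back than shut.
Start: joints at [-70.394, 27.513, 91.461, -0, 61.026, -2.67], TCP at [246.416, -601.474, 231.297] pointing down, gripper open.
Joint ranges: [-157.49, 157.49], [-46.99, 117.5], [13.45, 153.17], [-89.5, 269.5], [5.16, 153.95], [-167.48, 167.48]. Speed limits (degrees/s): [108.29, 108.29, 136.94, 172.46, 172.46, 172.46].

INTERFACE

Orientations are given as a 3x3 rotation matrix whose columns are the frame's x, y, z axes.
In Python, from bench import ctrl gives the robot as it stands. The module is installed in compiled form; this text tells all that it offers.
- The arm moves only by the shell command python3 -m inch 'ROWS' [FORCE]. ROWS is JSON, a list of rows, each an object with "grip": the closure, from 0 (fully open) to 1 (shut); "delta_pos": the shift along the tool's x, y, z in cm, a list of three; "turn": the turn, a rotation vector about the tool's x, y, z in rad, a list of three. A call has 1 to 20 rows; each row shifts and turns the commanded pose from where the row before left it, along the tool's axes as they then stand; what a row does not reach is not made up. A row lasts 1/10 s, in which the tool goes at most 50 mm and 8.59 degrees, less where a joint would pass 70% of its speed; a pose out of reach is approached as far as the arm can. A call with a gripper value outside its range is refused whole. The fingers move at their own pace and stop on an object; FORCE is the grip in N (left out, the last holds). Time passes only in rows, so rows that do not move let the fingers close. It gives the time, the measured TCP pose, the force and the opening at its end, in the units of the state.
- ctrl.get_state(): the state, without advancing time (a new reading comes with each control period).
- ctrl.get_image(name): name is "scene" or "top"; returns the picture (384x512x3 uint8, red, green, blue); there is no depth.
- ctrl.camera_model(name): a dict with "camera_matrix" (3x3 intrinsics, pixels), "R" (3x3) and "t" (3): a world point X has camera coordinates R X + t. Camera axes: x right, y down, z forward; pixel columns grow to the right and rows downward; lengths in mm; the calibration is good to about 2 mm. A picture is of the moment at which its call begins. camera_model takes no time and is no camera call.
- ctrl.job_done(): hands the job in, once; it reports no verdict.
The state is a dict: "time": time; "qpos": joint angles; "dq": joint speeds; "joint_efforts": joint torques, N m; "tool_pos": TCP position; "orientation": TCP orientation; "ft_force": force on the tool from outside, world axes, zero at the start; "ft_torque": the same for the moment, N m; "opening": finger opening in mm.
Only numpy, scipy, OpenCV 4.12 (cv2) and the standard library are available. Lean on these libraries where they do the work, as an engineer would, in place of code of your own. Each camera call takes 0.05 s, during which the arm holds its last target. There are 200 camera calls.

TASK

Close up the camp stove on the table: first push its upright wind shield over until it lies flat across the burner, and only then swing the lid shut over it, fully down. Push with the fingertips or the outside of the fingers only: do not pinch the shield or the lid, and leave the things standing around the stove where they are.

Things in the scene. Friction and masses are not known exactly. Their poses are not given: they have to be found in the camera images.
- stove: Two-burner camp stove of bare stainless steel, fixed to the table. Tray 200 (its x, front to back) x 280 (its y) and 90 high; the origin is on the table under the tray's centre, x points to its back (away from the robot), y to its left, z up. Two black knobs stick out 24 at the front, a brass gas stub 30 at the right.
- shield (a joint): Hinge of the wind shield, a plain aluminium sheet 80 wide along the hinge x 100 high, 6 thick, standing at the left of the stove and folding inwards (to the right). rad: 0 = folded down flat over the left burner (stop), about 1.57 = upright; it starts at 1.35 to 1.57. The hinge line runs along the stove's x, 120 left of the stove's centre and 84 above the table. Stiff hinge: the shield stays at whatever angle it is left; about 1 to 1.5 N at its free edge turns it.
- shield_hinge (a point): Middle of the shield's hinged edge, on its outer face (3 from the hinge line; 20 in front of the stove's centre). Axes turn with the shield: flat they equal the stove's; z is the normal of the outer face (upright: points to the stove's left; flat: up).
- shield_edge (a point): Middle of the shield's free edge, on its outer face: 100 from the hinge line. Upright it is the top edge, about 184 above the table. Axes as shield_hinge.
- lid (a joint): Hinge of the steel lid, a shallow pan 200 x 280 and 25 deep, hollow on the side that faces the burners. rad: 0 = shut, skirt resting on the tray's rim (stop), 1.57 = upright; it starts at 1.4 to 1.57. The hinge line runs along the stove's y at the top of its back wall, 100 behind the stove's centre and 90 above the table. Stiff hinge: the lid stays at whatever angle it is left; about 3 to 6 N at its free edge turns it.
- lid_hinge (a point): Middle of the lid's hinge line. Axes turn with the lid: shut they equal the stove's; z is the normal of the lid's outer face (upright: points away from the robot; shut: up).
- lid_edge (a point): Middle of the lid's free edge, on its outer face: 200 from the hinge line and 25 out along the lid's z. Upright it is the top edge, about 290 above the table; shut it is at the front, 115 above the table. Axes as lid_hinge.
- mug: white ceramic mug, 80 across, 85 high, with a handle; right of the stove. Loose, to be left where it is. Sizes in mm; origin at the centre of its underside.
- spice_jar: small glass jar with steel cap, 52 across, 85 high; to the left of the stove, near its front or back corner. Loose, to be left where it is. Sizes in mm; origin at the centre of its underside.
- sauce_bottle: brown glass bottle, 58 across, 160 high; to the left of the stove, about 80 clear of its side and in line with the wind shield. Loose, to be left where it is. Sizes in mm; origin at the centre of its underside.
- gas_can: grey metal can, 80 across, 100 high; to the left of the stove, near its front or back corner. Loose, to be left where it is. Sizes in mm; origin at the centre of its underside.
- spatula: kitchen spatula 260 long lying flat on the table along the right side of the stove. Loose, to be left where it is. Sizes in mm; origin at the middle of its length, on its underside.
- pan: small aluminium pan, about 130 across, 60 high; behind the stove (on the side away from the robot). Loose, to be left where it is. Sizes in mm; origin at the centre of its underside.
- match_box: cardboard box 65 x 110 x 30; behind the stove, left of the pan. Loose, to be left where it is. Sizes in mm; origin at the centre of its underside.

How it is judged (in metres and radians):
On the way, in this order (a step that is already met when the one before it is completed fails the run):
1. the wind shield lies flat while the lid still stands open (value of joint shield below 0.08 rad and value of joint lid above 1 rad), for 0.2 s.
2. the lid is shut over the flat shield (value of joint lid below 0.04 rad and value of joint shield below 0.08 rad), for 0.2 s.
At the end, for the whole second after the job is handed in: The shield is folded flat (within 0.08 rad), the lid is shut over it (within 0.04 rad, about 8 mm at its front edge) and at rest, and every loose thing is within 25 mm of where it stood (all of step 2 and velocity of joint lid between -0.05 and 0.05 rad/s and distance of each of mug, spice_jar, sauce_bottle, gas_can, spatula, pan, match_box from where it was at the start of the episode below 0.025 m); the robot touches nothing.
It fails at once if the lid is brought down (below 0.9 rad) while the shield still stands (above 0.3 rad) (value of joint lid below 0.9 rad and value of joint shield above 0.3 rad).
It fails at once if the shield is pinched between the fingers (over 4 N on both its faces at once) (contact force between the fingers and shield_c0 above 4 N and contact force between the fingers and shield_c1 above 4 N).
It fails at once if the lid is pinched between the fingers (over 4 N on its panel and on its inner lip at once) (contact force between the fingers and lid_c0 above 4 N and contact force between the fingers and lid_c1 above 4 N).
It fails at once if a thing standing around the stove is lifted, moved by more than 25 mm or tipped over (distance of any of mug, spice_jar, sauce_bottle, gas_can, spatula, pan, match_box from where it was at the start of the episode above 0.025 m or angle between any of mug, spice_jar, sauce_bottle, gas_can, spatula, pan, match_box's own z axis and vertical above 0.5 rad).
It also fails if it takes over 61 s, if anything falls off the work surface, if the arm or the gripper's body presses on something with over 40 N, if the wrist force passes 120 N, or if a joint passes its speed limit or range.

## Working session

There is one attempt and no reset: what is moved stays moved. The work goes in short steps, Python scripts to look and compute and a shell command to move; the robot and the scene stay as the last step left them, time stands still between calls to the robot, and variables do not carry over. Pictures are saved under pics/ and viewed, about 8 in all and at most 12, crops included, and the job is handed in when it is done.

```bash
mkdir -p pics; python3 - <<'E'
from bench import ctrl
import cv2,numpy as np
for n in("scene","top"):
    cv2.imwrite(f"pics/{n}0.png",ctrl.get_image(n)[:,:,::-1]); m=ctrl.camera_model(n)
    R=np.array(m["R"]);print(n,m["camera_matrix"],R.round(3).tolist(),(-R.T@np.array(m["t"])).round(0))
s=ctrl.get_state();print(np.round(s["orientation"],3).tolist(),s["time"],s["opening"])
E
```

```text
scene [[498.38523207   0.         247.74202427]
 [  0.         498.38523207 195.57122932]
 [  0.           0.           1.        ]] [[0.856, 0.517, -0.007], [0.425, -0.711, -0.561], [-0.294, 0.477, -0.828]] [1010. -682. 1308.]
top [[398.87135001   0.         262.95559154]
 [  0.         398.87135001 189.70779977]
 [  0.           0.           1.        ]] [[-0.023, -1.0, 0.008], [-0.995, 0.022, -0.096], [0.095, -0.01, -0.995]] [ 484.   34. 1263.]
[[0.925, 0.379, -0.0], [0.379, -0.925, 0.001], [0.0, -0.001, -1.0]] 0.1 85.4849051187957
```

View pics/scene0.png

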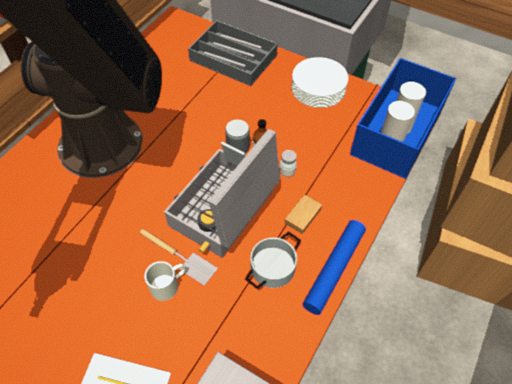

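View pics/top0.png

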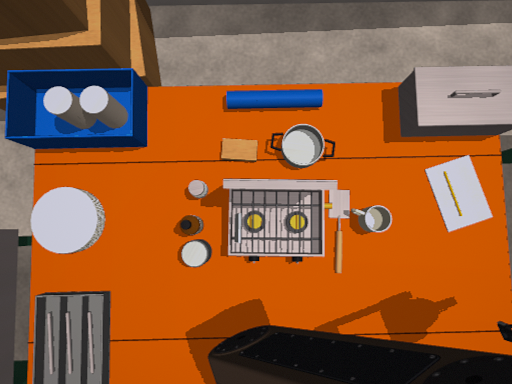

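The top view shows the stove at about cols 225–325, rows 180–257, with the shield at the left (col ~236). The jar, bottle and can stand to its left at cols 180–210. I'll zoom in next.

```bash
python3 - <<'E'
import cv2
a=cv2.imread("pics/top0.png")[170:275,170:350];b=cv2.imread("pics/scene0.png")[110:260,150:310]
cv2.imwrite("pics/topz.png",cv2.resize(a,None,fx=4.4,fy=4.4,interpolation=cv2.INTER_CUBIC))
cv2.imwrite("pics/scz.png",cv2.resize(b,None,fx=4,fy=4,interpolation=cv2.INTER_CUBIC))
E
```

```text
(no output)
```

View pics/topz.png

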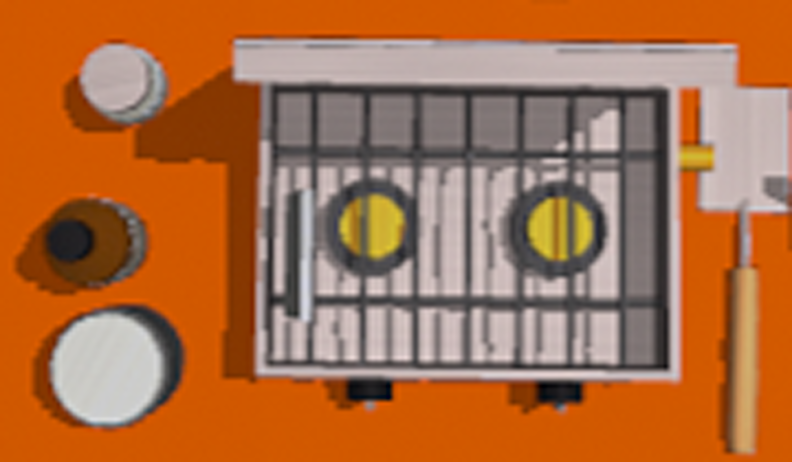

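View pics/scz.png

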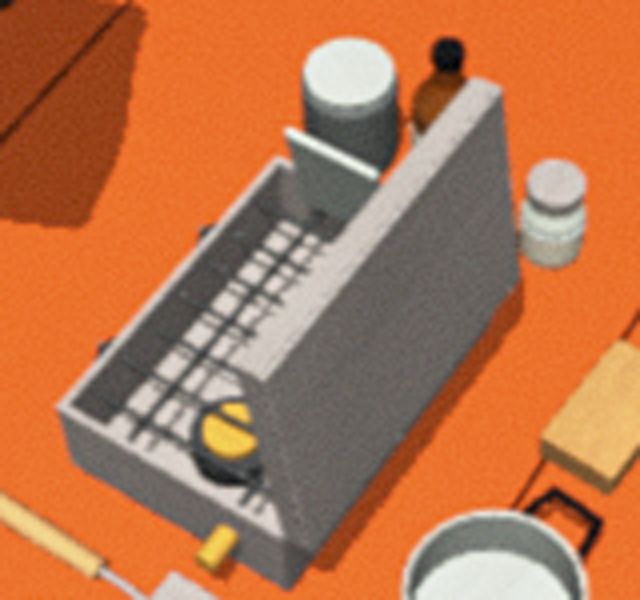

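Zoomed pictures: tray front rim corners at zoom px (257,376) and (680,380). Lid top edge runs (234,40)–(737,45). Shield top edge is the bright strip at x≈300–312, y 190–320. Jar, bottle and can are on the left.

```bash
cat >h.py <<'E'
from bench import ctrl
import cv2,numpy as np
def ray(n,u,v,z):
    m=ctrl.camera_model(n);R=np.array(m["R"]);c=-R.T@np.array(m["t"])
    d=R.T@np.linalg.solve(np.array(m["camera_matrix"]),[u,v,1.]);return c+d*(z-c[2])/d[2]
T=lambda x,y,z:ray("top",170+(x+.5)/4.4-.5,170+(y+.5)/4.4-.5,z)
S=lambda x,y,z:ray("scene",150+(x+.5)/4-.5,110+(y+.5)/4-.5,z)
E
python3 - <<'E'
from h import *
np.set_printoptions(precision=0,suppress=True)
for n,f,x,y,z in [("FL",T,257,377,90),("FR",T,681,381,90),("FLs",S,281,158,90),("FRs",S,62,408,90),
 ("lidTL",T,234,40,290),("lidTR",T,737,45,290),("lidfrontL",T,234,80,290),("lidfrontR",T,737,86,290),("lidL s",S,500,90,290),("lidR s",S,265,378,290),
 ("shBack",T,307,190,184),("shFront",T,303,320,184),("shF s",S,288,130,184),("shB s",S,378,178,184),
 ("jar",T,115,78,85),("jar s",S,555,182,85),("botcap",T,70,241,160),("bot s",S,447,48,160),("can",T,107,367,100),("can s",S,350,70,100),("spat blade",T,745,150,5),("handle end",T,740,450,10)]:
    print(n,f(x,y,z))
E
```

```text
FL [407. 128.  90.]
FR [ 398. -152.   90.]
FLs [410. 126.  90.]
FRs [ 401. -151.   90.]
lidTL [606. 123. 290.]
lidTR [ 597. -158.  290.]
lidfrontL [584. 123. 290.]
lidfrontR [ 574. -157.  290.]
lidL s [603. 119. 290.]
lidR s [ 594. -157.  290.]
shBack [526.  89. 184.]
shFront [447.  92. 184.]
shF s [446.  89. 184.]
shB s [527.  84. 184.]
jar [608. 222.  85.]
jar s [605. 219.  85.]
botcap [498. 238. 160.]
bot s [495. 238. 160.]
can [416. 226. 100.]
can s [413. 225. 100.]
spat blade [ 554. -217.    5.]
handle end [ 343. -204.   10.]
```

Stove: centre about (504,-15), yaw -1.8°. The shield edge is at about (487,90,183), tilted slightly inward. The lid hinge is at x≈604 and its edge at about (602,-17,290). I'll close the fingers, square the tool up, and go to the left of the shield.

```bash
python3 -m inch '[{"grip":1,"delta_pos":[0,0,-1],"turn":[0,0,0.13]},{"grip":1,"delta_pos":[0,0,0],"turn":[0,0,0.13]},{"grip":1,"delta_pos":[0,0,0],"turn":[0,0,0.13]},{"grip":1,"delta_pos":[4,0,0],"turn":[0,0,0]},{"grip":1,"delta_pos":[4,0,0],"turn":[0,0,0]},{"grip":1,"delta_pos":[4,0,0],"turn":[0,0,0]},{"grip":1,"delta_pos":[4,0,0],"turn":[0,0,0]},{"grip":1,"delta_pos":[4,0,0],"turn":[0,0,0]},{"grip":1,"delta_pos":[0,-4,0],"turn":[0,0,0]},{"grip":1,"delta_pos":[0,-4,0],"turn":[0,0,0]},{"grip":1,"delta_pos":[0,-4,0],"turn":[0,0,0]},{"grip":1,"delta_pos":[0,-4,0],"turn":[0,0,0]},{"grip":1,"delta_pos":[0,-4,0],"turn":[0,0,0]},{"grip":1,"delta_pos":[0,-4,0],"turn":[0,0,0]},{"grip":1,"delta_pos":[0,-4,0],"turn":[0,0,0]},{"grip":1,"delta_pos":[0,-4,0],"turn":[0,0,0]},{"grip":1,"delta_pos":[0,-4,0],"turn":[0,0,0]},{"grip":1,"delta_pos":[0,-4,0],"turn":[0,0,0]}]'
```

```text
time: 1.9
tool_pos: [446.5, -200.1, 241.2]
orientation: [[1.0, -0.002, -0.0], [-0.002, -1.0, 0.0], [-0.0, -0.0, -1.0]]
ft_force: [1.1, 0.4, 0.2]
opening: -0.0
```

```bash
python3 -m inch '[{"grip":1,"delta_pos":[0.5,-4,0],"turn":[0,0,0]},{"grip":1,"delta_pos":[0.5,-4,0],"turn":[0,0,0]},{"grip":1,"delta_pos":[0.5,-4,0],"turn":[0,0,0]},{"grip":1,"delta_pos":[0.5,-4,0],"turn":[0,0,0]},{"grip":1,"delta_pos":[0.5,-4,0],"turn":[0,0,0]},{"grip":1,"delta_pos":[0.5,-4,0],"turn":[0,0,0]},{"grip":1,"delta_pos":[0.5,-4,0],"turn":[0,0,0]},{"grip":1,"delta_pos":[0.5,-4,0],"turn":[0,0,0]},{"grip":1,"delta_pos":[0,-2.5,0],"turn":[0,0,0]},{"grip":1,"delta_pos":[0,0,0],"turn":[0,0,0]},{"grip":1,"delta_pos":[0,0,2],"turn":[0,0,0]},{"grip":1,"delta_pos":[0,0,2],"turn":[0,0,0]},{"grip":1,"delta_pos":[0,0,2],"turn":[0,0,0]},{"grip":1,"delta_pos":[0,0,2],"turn":[0,0,0]},{"grip":1,"delta_pos":[0,0,0],"turn":[0,0,0]}]'
```

```text
time: 3.4
tool_pos: [485.6, 142.3, 159.2]
orientation: [[1.0, -0.002, -0.004], [-0.002, -1.0, -0.001], [-0.004, 0.001, -1.0]]
ft_force: [0.6, 0.8, 0.2]
opening: 0.3
```

```bash
python3 - <<'E'
from h import *
a=ctrl.get_image("scene")[90:240,150:310,::-1];b=ctrl.get_image("top")[150:300,170:330,::-1]
f=lambda i:cv2.resize(i,None,fx=2.5,fy=2.5,interpolation=cv2.INTER_CUBIC)
cv2.imwrite("pics/p1.png",np.hstack([f(a),f(b)]))
E
```

```text
(no output)
```

View pics/p1.png

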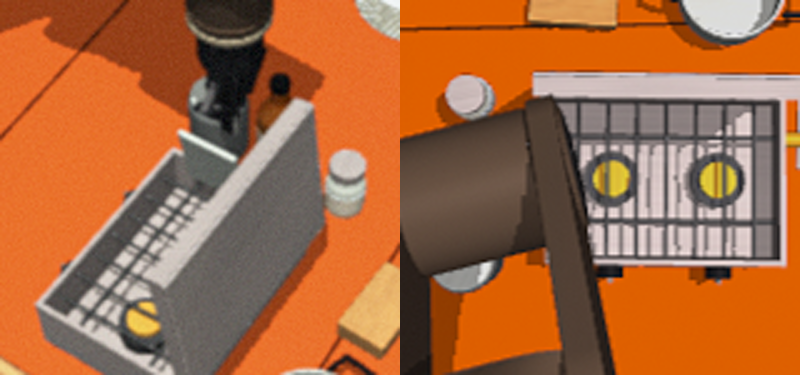

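The gripper is left of the shield, clear of the bottle, jar and can. Pushing the shield over now.

```bash
python3 -m inch '[{"grip":1,"delta_pos":[0,1,0],"turn":[0,0,0]},{"grip":1,"delta_pos":[0,1.2,0],"turn":[0,0,0]},{"grip":1,"delta_pos":[0,1,0],"turn":[0,0,0]},{"grip":1,"delta_pos":[0,0.8,0.2],"turn":[0,0,0]},{"grip":1,"delta_pos":[0,0.7,0.2],"turn":[0,0,0]},{"grip":1,"delta_pos":[0,1,0.5],"turn":[0,0,0]},{"grip":1,"delta_pos":[0,1,0.5],"turn":[0,0,0]},{"grip":1,"delta_pos":[0,0.8,0.8],"turn":[0,0,0]},{"grip":1,"delta_pos":[0,0.8,0.8],"turn":[0,0,0]},{"grip":1,"delta_pos":[0,0.5,1],"turn":[0,0,0]},{"grip":1,"delta_pos":[0,0.5,1],"turn":[0,0,0]},{"grip":1,"delta_pos":[0,0.2,0.8],"turn":[0,0,0]},{"grip":1,"delta_pos":[0,0.2,0.7],"turn":[0,0,0]},{"grip":1,"delta_pos":[0,0,0.5],"turn":[0,0,0]},{"grip":1,"delta_pos":[0,0,0],"turn":[0,0,0]},{"grip":1,"delta_pos":[0,0,0],"turn":[0,0,0]}]'
```

```text
time: 5.1
tool_pos: [487.2, 46.4, 91.3]
orientation: [[1.0, -0.001, -0.0], [-0.001, -1.0, 0.0], [-0.0, -0.0, -1.0]]
ft_force: [0.3, -0.0, 0.2]
opening: -0.2
```

```bash
python3 -m inch '[{"grip":1,"delta_pos":[0,0,0.3],"turn":[0,0,0]},{"grip":1,"delta_pos":[0,0,0.2],"turn":[0,0,0]},{"grip":1,"delta_pos":[0,0,0],"turn":[0,0,0]},{"grip":1,"delta_pos":[0,0,0],"turn":[0,0,0]}]'
```

```text
time: 5.5
tool_pos: [487.6, 46.3, 86.8]
orientation: [[1.0, -0.001, 0.001], [-0.001, -1.0, 0.0], [0.001, -0.0, -1.0]]
ft_force: [-0.8, -0.6, 12.0]
opening: 0.1
```

```bash
python3 -m inch '[{"grip":1,"delta_pos":[0,0,-2],"turn":[0,0,0]},{"grip":1,"delta_pos":[0,0,-4],"turn":[0,0,0]},{"grip":1,"delta_pos":[0,0,-4],"turn":[0,0,0]},{"grip":1,"delta_pos":[0,0,-4],"turn":[0,0,0]},{"grip":1,"delta_pos":[0,0,-4],"turn":[0,0,0]},{"grip":1,"delta_pos":[0,0,-4],"turn":[0,0,0]},{"grip":1,"delta_pos":[0,0,-4],"turn":[0,0,0]},{"grip":1,"delta_pos":[0,0,0],"turn":[0,0,0]},{"grip":1,"delta_pos":[0,0,0],"turn":[0,0,0]}]'
python3 - <<'E'
from h import *
a=ctrl.get_image("scene")[40:270,130:330,::-1];b=ctrl.get_image("top")[130:360,140:340,::-1]
f=lambda i:cv2.resize(i,None,fx=2,fy=2,interpolation=cv2.INTER_CUBIC)
cv2.imwrite("pics/p2.png",np.hstack([f(a),f(b)]))
E
```

```text
time: 6.4
tool_pos: [487.4, 46.3, 347.0]
orientation: [[1.0, -0.001, 0.002], [-0.001, -1.0, 0.0], [0.002, -0.0, -1.0]]
ft_force: [-0.2, -0.3, -0.4]
opening: -0.0
```

View pics/p2.png

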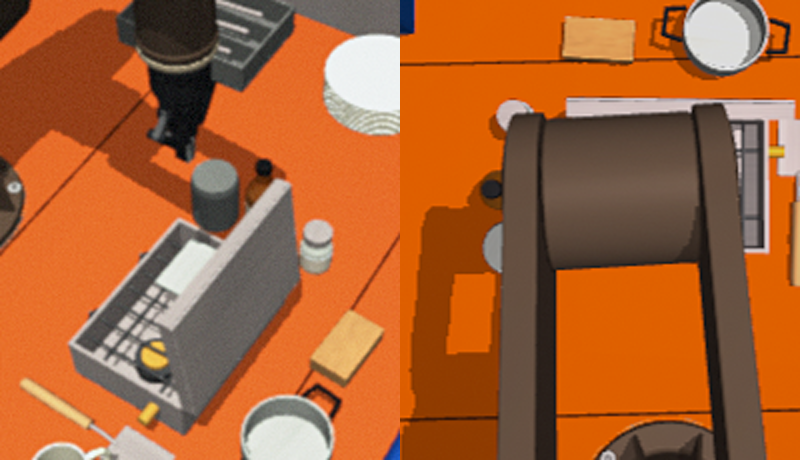

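The shield lies flat across the left burner (scene half, about (190,265)), and the lid still stands. Next I go over the lid to behind it and lower the fingertips.

```bash
python3 -m inch '[{"grip":1,"delta_pos":[3.5,1.3,0],"turn":[0,0,0]},{"grip":1,"delta_pos":[3.5,1.3,0],"turn":[0,0,0]},{"grip":1,"delta_pos":[3.5,1.3,0],"turn":[0,0,0]},{"grip":1,"delta_pos":[3.5,1.3,0],"turn":[0,0,0]},{"grip":1,"delta_pos":[3.5,1.2,0],"turn":[0,0,0]},{"grip":1,"delta_pos":[0,0,0],"turn":[0,0,0]},{"grip":1,"delta_pos":[0,0,2.5],"turn":[0,0,0]},{"grip":1,"delta_pos":[0,0,2.5],"turn":[0,0,0]},{"grip":1,"delta_pos":[0,0,2.5],"turn":[0,0,0]},{"grip":1,"delta_pos":[0,0,2],"turn":[0,0,0]},{"grip":1,"delta_pos":[0,0,0],"turn":[0,0,0]},{"grip":1,"delta_pos":[0,0,0],"turn":[0,0,0]}]'
```

```text
time: 7.7
tool_pos: [661.5, -17.8, 250.8]
orientation: [[1.0, -0.001, -0.002], [-0.001, -1.0, 0.0], [-0.002, -0.0, -1.0]]
ft_force: [0.1, -0.2, 0.1]
opening: -0.1
```

```bash
python3 -m inch '[{"grip":1,"delta_pos":[-2,0,0],"turn":[0,0,0]},{"grip":1,"delta_pos":[-2,0,0],"turn":[0,0,0]},{"grip":1,"delta_pos":[-1.3,0,0.25],"turn":[0,0,0]},{"grip":1,"delta_pos":[-1.3,0,0.25],"turn":[0,0,0]},{"grip":1,"delta_pos":[-1.3,0,0.25],"turn":[0,0,0]},{"grip":1,"delta_pos":[-1.35,0,0.65],"turn":[0,0,0]},{"grip":1,"delta_pos":[-1.35,0,0.65],"turn":[0,0,0]},{"grip":1,"delta_pos":[0,0,0],"turn":[0,0,0]}]'
```

```text
time: 8.5
tool_pos: [555.6, -17.8, 232.0]
orientation: [[1.0, -0.001, 0.001], [-0.001, -1.0, -0.0], [0.001, 0.0, -1.0]]
ft_force: [-0.0, -0.4, 0.4]
opening: -0.5
```

```bash
python3 -m inch '[{"grip":1,"delta_pos":[-1.3,0,0.75],"turn":[0,0,0]},{"grip":1,"delta_pos":[-1.3,0,0.75],"turn":[0,0,0]},{"grip":1,"delta_pos":[-1.2,0,0.95],"turn":[0,0,0]},{"grip":1,"delta_pos":[-1.2,0,0.95],"turn":[0,0,0]},{"grip":1,"delta_pos":[-0.9,0,1.25],"turn":[0,0,0]}]'
python3 - <<'E'
from h import *
a=ctrl.get_image("scene")[40:270,130:330,::-1]
cv2.imwrite("pics/p3.png",cv2.resize(a,None,fx=2,fy=2,interpolation=cv2.INTER_CUBIC))
E
```

```text
time: 9.0
tool_pos: [498.5, -17.8, 185.7]
orientation: [[1.0, -0.001, 0.003], [-0.001, -1.0, -0.0], [0.003, 0.0, -1.0]]
ft_force: [-0.7, 1.1, 6.4]
opening: -0.1
```

View pics/p3.png

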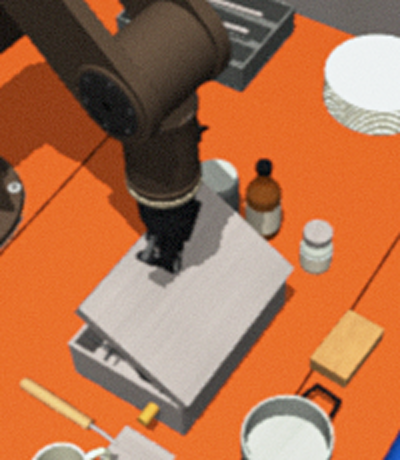

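The lid is about two thirds down with the fingertips on its outer face (about (165,262)), and nothing else has been disturbed. Finishing the arc.

```bash
python3 -m inch '[{"grip":1,"delta_pos":[-0.9,0,1.25],"turn":[0,0,0]},{"grip":1,"delta_pos":[-0.7,0,1.35],"turn":[0,0,0]},{"grip":1,"delta_pos":[-0.7,0,1.35],"turn":[0,0,0]},{"grip":1,"delta_pos":[-0.3,0,1.2],"turn":[0,0,0]},{"grip":1,"delta_pos":[-0.2,0,1],"turn":[0,0,0]},{"grip":1,"delta_pos":[0,0,0.5],"turn":[0,0,0]},{"grip":1,"delta_pos":[0,0,0],"turn":[0,0,0]},{"grip":1,"delta_pos":[0,0,0],"turn":[0,0,0]}]'
```

```text
time: 9.85
tool_pos: [469.9, -17.8, 118.1]
orientation: [[1.0, -0.001, 0.001], [-0.001, -1.0, -0.0], [0.001, 0.0, -1.0]]
ft_force: [0.5, -0.4, 0.7]
opening: -0.0
```

```bash
python3 -m inch '[{"grip":1,"delta_pos":[0,0,0.3],"turn":[0,0,0]},{"grip":1,"delta_pos":[0,0,0.15],"turn":[0,0,0]},{"grip":1,"delta_pos":[0,0,0],"turn":[0,0,0]},{"grip":1,"delta_pos":[0,0,0],"turn":[0,0,0]},{"grip":1,"delta_pos":[0,0,0],"turn":[0,0,0]}]'
```

```text
time: 10.35
tool_pos: [469.9, -17.8, 114.8]
orientation: [[1.0, -0.001, 0.002], [-0.001, -1.0, -0.0], [0.002, 0.0, -1.0]]
ft_force: [-8.5, 0.2, 36.7]
opening: -0.1
```

That gives 37 N at z = 114.8, and a shut lid should be at 115, so it is on its stop. I'll retreat and check.

```bash
python3 -m inch '[{"grip":1,"delta_pos":[0,0,-1],"turn":[0,0,0]},{"grip":1,"delta_pos":[0,0,-4],"turn":[0,0,0]},{"grip":1,"delta_pos":[0,0,-4],"turn":[0,0,0]},{"grip":1,"delta_pos":[0,0,-4],"turn":[0,0,0]},{"grip":1,"delta_pos":[0,4,0],"turn":[0,0,0]},{"grip":1,"delta_pos":[0,4,0],"turn":[0,0,0]},{"grip":1,"delta_pos":[0,4,0],"turn":[0,0,0]},{"grip":1,"delta_pos":[0,4,0],"turn":[0,0,0]},{"grip":1,"delta_pos":[0,4,0],"turn":[0,0,0]},{"grip":1,"delta_pos":[0,4,0],"turn":[0,0,0]},{"grip":1,"delta_pos":[0,4,0],"turn":[0,0,0]},{"grip":1,"delta_pos":[0,4,0],"turn":[0,0,0]},{"grip":1,"delta_pos":[0,4,0],"turn":[0,0,0]},{"grip":1,"delta_pos":[0,4,0],"turn":[0,0,0]},{"grip":1,"delta_pos":[0,0,0],"turn":[0,0,0]},{"grip":1,"delta_pos":[0,0,0],"turn":[0,0,0]}]'
python3 - <<'E'
from h import *
a=ctrl.get_image("scene")[90:320,120:320,::-1];b=ctrl.get_image("top")[110:340,160:360,::-1]
f=lambda i:cv2.resize(i,None,fx=2,fy=2,interpolation=cv2.INTER_CUBIC)
cv2.imwrite("pics/p4.png",np.hstack([f(a),f(b)]))
E
```

```text
time: 11.95
tool_pos: [468.3, -418.4, 243.0]
orientation: [[1.0, -0.003, -0.0], [-0.003, -1.0, 0.0], [-0.0, -0.0, -1.0]]
ft_force: [0.1, -0.0, 1.4]
opening: 0.2
```

View pics/p4.png

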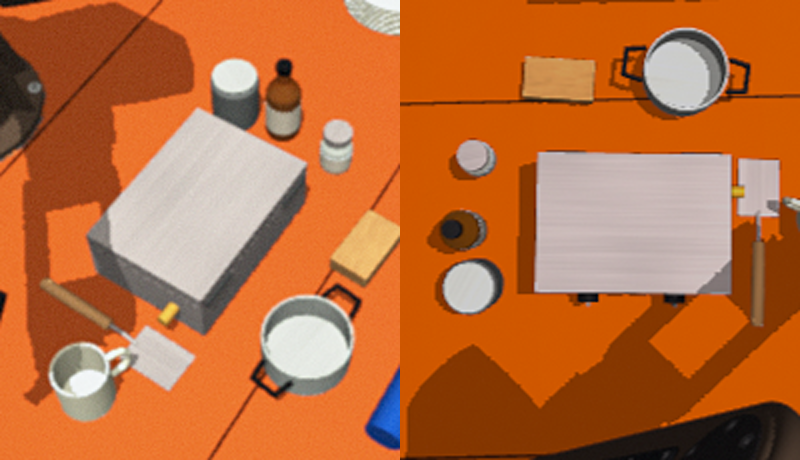

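The lid is shut over the tray with no gap showing (top half, (536,152)–(731,293)), everything around it is where it was, and the arm is clear.

```bash
python3 -c "
from bench import ctrl;ctrl.job_done()"
```

```text
the job is handed in; nothing more can be done
```

The stove is closed up: I pushed the wind shield flat with the shut fingertips, then brought the lid down from behind until it was fully shut. The job was handed in at about 12 s, and no verdict was reported.

- **Shield:** the fingertips met 12 N at z = 86.8 mm, where the flat shield's face should be at 87 mm. A picture then showed it lying flat while the lid still stood open.
- **Lid:** the fingertips met 37 N at z = 114.8 mm, where a shut lid should be at 115 mm. The last picture shows no gap around the tray.
- **Surroundings:** by eye, the loose things are where they stood in the last picture; I did not measure their positions again. The arm is clear of everything.

No check failed or disagreed.

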